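# Pack the serving tin and take off only its outer lid

### The job

Lay the black-handled spreader flat, lengthwise, in the empty compartment of the red tin (do not drop it in), then pick up the nested pair of lids together, and lower them gently onto the tin until they are fully home. Then lift the red outer lid alone, leaving the white inner lid seated undisturbed on the tin, and finish still holding the outer lid level and still, about 10 cm straight above where it sat. Leave the fork and everything else on the table where they are.

Things in the scene. Friction and masses are not known exactly. Their poses are not given: they have to be found in the camera images.
- tin: Red open tin, fixed to the table, 190 (x) x 170 (y) x 45 mm high, walls and floor 4 mm. Origin: centre of its underside; z up. A low divider along its x (4 mm thick, top 14 mm up) makes two compartments 182 mm long (x), 79 mm wide (y): the +y one is empty, the -y one holds the fork. Stands left or right of the robot, turned up to 0.35 rad.
- empty_bay (a point): Centre of the floor of the tin's empty compartment, 4 mm above the tin's underside, 41.5 mm to the tin's +y side; axes as the tin's.
- spreader: Loose spreader, 140 mm long along its x, lying flat, 60 g. Black handle 16 mm wide (y) and 20 mm high from x = -70 to +15 mm; flat steel blade 4 mm thick, up to 28 mm wide, from there to x = +70 mm. Origin: middle of its length, on its underside. z up.
- spreader_grip (a point): Point on the spreader's handle over about its centre of mass, 20 mm from the origin towards the handle end (-x), 10 mm above its underside.
- inner_lid: Loose white inner lid, 250 g: plate 194 (x) x 174 (y) x 4 mm, origin at the centre of its underside, which lies on the tin's rim when home (45 mm up, axes parallel to the tin's or half a turn round). A tapered plug reaches 10 mm below: in the tin's mouth it has 2.5 mm play a side at its top, 8 mm at its foot. Starts on a cork trivet 20 mm high, the outer lid nested on it.
- knob (a point): Centre of the top of the inner lid's black block knob, 48 mm above the inner lid's origin. The knob is 22 mm (x) x 28 mm (y) and comes up freely through the outer lid's window, 41 mm above the outer lid's plate. Lifting it brings both lids; axes as the inner lid's.
- outer_lid: Loose red outer lid, 300 g, merely resting on the inner lid, 4 mm play all round. Plate 210 (x) x 190 (y) x 3 mm, origin at the centre of its underside, 4 mm above the inner lid's origin when nested, axes parallel to it. A skirt reaches 8 mm below the origin. A window 50 x 50 mm in the middle lets the inner lid's knob through.
- tabs (a point): Point midway between the outer lid's two upright steel tabs, level with their tops, 35 mm above the outer lid's origin. The tabs stand at y = +28.5 and -28.5 mm, each 40 mm wide (x), 5 mm thick (y): 62 mm over the outer faces, 52 mm between the inner. Both can be taken at once, across y, with the knob between them. Axes as the outer lid's.
- fork: Loose fork with a wooden handle, 140 mm long (x), 20 mm high, already lying in the tin's -y compartment; leave it. Origin: middle of its underside.
- ketchup: Bystander: red bottle, 60 mm diameter, 180 mm high, at the left side. Origin: centre of its underside.
- mustard: Bystander: yellow bottle, 56 mm diameter, 160 mm high, at the right side. Origin: centre of its underside.
- cup: Bystander: white cup, 72 mm diameter, 70 mm high, between tin and lids, on the side away from the robot. Origin: centre of its underside.
- relish: Bystander: green jar with brass-coloured cap, 70 mm diameter, 80 mm high, at the back. Origin: centre of its underside.
- dip_bowl: Bystander: white bowl, 120 mm diameter, 50 mm high, at the right side. Origin: centre of its underside.

How it is judged:
By the outcome, as a careful person would: the job done as asked, in the order asked, and still so for the second after the job is handed in, while the arm keeps its last pose, push and grip.
It also fails if it takes over 61 s, if anything falls off the work surface, if the arm or the gripper's body presses on something with over 40 N, if the wrist force passes 120 N, or if a joint passes its speed limit or range.

### The arm

A 6-joint arm with a two-finger parallel gripper is mounted at the origin on the work surface. World frame = base frame: x ahead of the robot, y to its left, z up, the work surface at z = 0. Lengths are in m, angles in rad, forces in N, time in s.
With the tool pointing down it reaches from about 0.25 to 0.725 m from the base axis. Payload 4 kg.
Tool frame: the origin (TCP) lies midway between the tips of the shut fingers; the grasp point (between the pads) lies 19 mm behind it; z points along the fingers, y is the line along which they close (so a half turn about z gives the same grasp; the last joint's range is limited). The gripper opens to 85 mm and grips with 20 to 120 N. Pads are 22 mm wide; open, the fingers measure 114 mm over their backs; the gripper's body (76 mm by 85 mm) begins 54 mm behind the grasp point. The pads swing forward as they close: fully open they stand 13 mm farther back than shut.
Start: joints at [1.309, 0.241, 0.005, 1.335, 0, 1.571], TCP at [0.129, 0.483, 0.202] pointing down, gripper open.
Joint ranges: [-2.72, 2.72], [-1.05, 1.87], [-1.09, 1.28], [-1.99, 2.15], [-1.42, 1.44], [-3.14, 3.14]. Speed limits (rad/s): [2.79, 2.79, 3.14, 3.14, 3.14, 3.14].

### API

Orientations are given as a unit quaternion [x, y, z, w].
In Python, from workcell import monitor, vision, job gives the robot as it stands.
- The arm moves only by the tool move_arm, never from a script. Its argument "moves" is a list that holds one entry, the list of rows, each a list of 5 numbers: the shift along the world's x, y, z in m, then the turn about the world's z in degrees, then the opening in per cent of the stroke, from 0 (shut) to 100 (fully open). In form: [[[x, y, z, turn, gripper], ...]]. A call has 1 to 5 rows; each row is the pose to reach, as a shift and turn from the pose commanded when the call began; what a row does not reach only later rows make up. A row lasts 1/8 s, in which the tool goes at most 62.5 mm and 10.7 degrees, less where a joint would pass 70% of its speed; a pose out of reach is approached as far as the arm can. A call with a gripper value outside its range is refused whole. The fingers move at their own pace and stop on an object; the grip force is fixed at half the most. Time passes only in rows, so rows that repeat a pose let the fingers close. It gives the time, the measured TCP pose, the force, the opening and the grip force at its end, in the units of the state.
- monitor.get_obs(): the state, without advancing time (a new reading comes with each control period).
- vision.camera(name): name is "side" or "top" or "wrist"; returns a dict with "color" (480x640x3 uint8, red, green, blue), "camera_matrix" (3x3 intrinsics, pixels), "eye" and "attitude" of the camera in the world; the wrist camera has in their place "hand_eye" (4x4, takes a point from camera to tool coordinates, whose origin is the TCP and whose axes are the flange's). Camera axes: x right, y up, looking along -z (the intrinsics and any distortion apply to the point x, -y, -z); pixel columns grow to the right and rows downward; lengths in m; the calibration is good to about 2 mm. A picture is of the moment at which its call begins: read the wrist's pose just before it. There is no depth.
- job.job_done(): hands the job in; it is judged then, once.
The state is a dict: "clock": time; "joint_pos": joint angles; "joint_vel": joint speeds; "tau": joint torques, N m; "eef_pos": TCP position; "tool_rot": TCP orientation; "ft_force": force on the tool from outside, world axes, zero at the start; "ft_torque": the same for the moment, N m; "grip_width": finger opening in m; "grasp_force": force on a finger pad.
Only numpy, scipy, OpenCV 4.12 (cv2) and the standard library are available. Lean on these libraries where they do the work, as an engineer would, in place of code of your own. Each camera call takes 0.05 s, during which the arm holds its last target. There are 200 camera calls.

## Working session

There is one attempt and no reset: what is moved stays moved. The work goes in short steps, Python scripts to look and compute and a tool call to move; the robot and the scene stay as the last step left them, time stands still between calls to the robot, and variables do not carry over. Pictures are saved under pics/ and viewed, at most 10 in all, crops included, and the job is handed in when it is done.

Besides the shell and the picture viewer there is one more tool, called after "Request:" by a JSON object that holds its "api" and its "payload". move_arm: Moves the arm, as the interface text tells. Its arguments: {"type":"object","properties":{"moves":{"type":"array","items":{"type":"array","items":{"type":"array","items":{"type":"number"}}}}},"required":["moves"]}

```bash
ls; mkdir -p pics
python3 - <<'E'
from workcell import monitor, vision, job
import cv2,pickle
o=monitor.get_obs();print({k:o[k] for k in('clock','eef_pos','tool_rot','grip_width','ft_force')})
for n in('top','side'):
    c=vision.camera(n);pickle.dump(c,open(f'{n}.pkl','wb'));cv2.imwrite(f'pics/{n}0.png',c['color'][...,::-1])
    print(n,c['camera_matrix'],c['eye'],c['attitude'],[k for k in c])
E
```

```text
pics
{'clock': 0.0, 'eef_pos': array([0.12923471, 0.482268  , 0.20071721]), 'tool_rot': array([ 1.30517819e-01,  9.91445392e-01, -1.05710084e-03, -1.26075165e-04]), 'grip_width': 0.08541563167878356, 'ft_force': array([ 0.31579082, -0.39878912,  0.11077784])}
top [[544.55390383   0.         318.97845937]
 [  0.         544.55390383 237.66088424]
 [  0.           0.           1.        ]] [0.2495992  0.00260093 1.56404446] [-0.07666974  0.07684579  0.70915906 -0.69664188] ['color', 'camera_matrix', 'eye', 'attitude']
side [[460.16657758   0.         320.37178154]
 [  0.         460.16657758 230.81616861]
 [  0.           0.           1.        ]] [0.24392036 0.96888533 0.63781849] [-0.08062143  0.49956679  0.85324303 -0.126133  ] ['color', 'camera_matrix', 'eye', 'attitude']
```

View pics/top0.png

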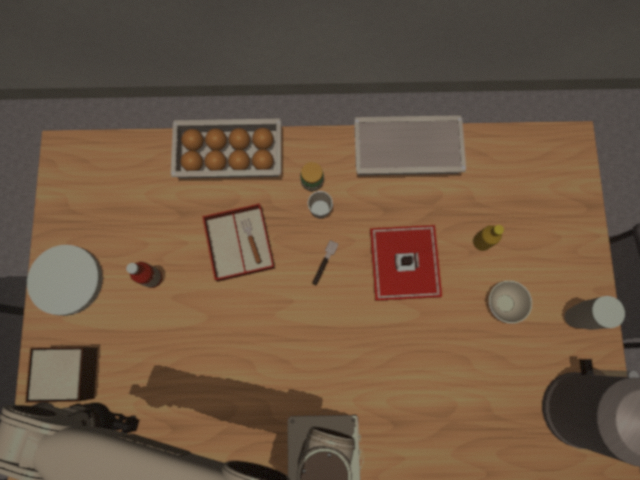

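The top view shows the tin at about (239,243), the spreader at about (325,263) with its blade up, the lids at about (405,262), the cup at (320,205) and the relish jar at (312,177). I'll enlarge the middle.

```bash
cat > h.py <<'E'
import numpy as np,cv2,pickle
from scipy.spatial.transform import Rotation as R
def pix2w(c,u,v,z,eye=None,Rm=None):
    K=c['camera_matrix'];eye=c['eye'] if eye is None else eye
    Rm=R.from_quat(c['attitude']).as_matrix() if Rm is None else Rm
    d=np.linalg.inv(K)@[u,v,1];d=Rm@(d*[1,-1,-1]);return eye+d*(z-eye[2])/d[2]
def wristpose(c,o):
    T=np.eye(4);T[:3,:3]=R.from_quat(o['tool_rot']).as_matrix();T[:3,3]=o['eef_pos'];M=T@c['hand_eye'];return M[:3,3],M[:3,:3]
def w2pix(c,p,eye,Rm):
    q=(np.atleast_2d(p)-eye)@Rm*[1,-1,-1];q=q@c['camera_matrix'].T;return q[:,:2]/q[:,2:]
E
python3 - <<'E'
import cv2
a=cv2.imread('pics/top0.png')[195:310,195:455]
cv2.imwrite('pics/crop.png',cv2.resize(cv2.convertScaleAbs(a,alpha=1.5),None,fx=3,fy=3,interpolation=cv2.INTER_CUBIC))
E
```

```text
(no output)
```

View pics/crop.png

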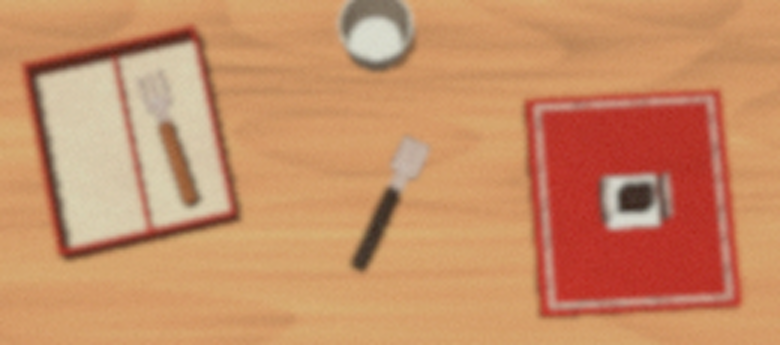

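The crop shows the tin rim corners at (25,63), (197,28), (238,215) and (64,256). The left (+y) bay is empty. The spreader runs from handle end (358,268) to blade tip (417,139). The lid corners are at (527,100), (718,92), (740,303) and (543,314), with the knob at (635,197).

Run:
```python
from h import *
c=pickle.load(open('top.pkl','rb'))
f=lambda p,z:pix2w(c,p[0]/3+195-1/3,p[1]/3+195-1/3,z)
def box(P,z):
    W=np.array([f(p,z) for p in P]);print('ctr',W.mean(0).round(4),'TL-BL',np.linalg.norm(W[0]-W[3]),np.linalg.norm(W[1]-W[2]),'w',np.linalg.norm(W[0]-W[1]),np.linalg.norm(W[3]-W[2]))
    d=W[0]+W[1]-W[2]-W[3];e=W[0]+W[3]-W[1]-W[2];print('yaw from x edge, y edge',np.degrees([np.arctan2(d[1],d[0]),np.arctan2(-e[0],e[1])]))
box([(25,63),(197,28),(238,215),(64,256)],.045)
box([(527,100),(718,92),(740,303),(543,314)],.037)
a=f((358,268),.01);b=f((417,139),.01);d=b-a;print('spreader',a,b,np.linalg.norm(d),np.degrees(np.arctan2(d[1],d[0])),'grip',a+d*50/140)
print('knob',f((636,190),.078),'cup',f((375,35),.0))
```

```text
ctr [0.5795 0.2295 0.045 ] TL-BL 0.19216581877670674 0.18777597485650768 w 0.16819861126804814 0.16685969790158625
yaw from x edge, y edge [12.37949861 11.69421612]
ctr [ 0.513 -0.245  0.037] TL-BL 0.20573814790322173 0.2033657049061947 w 0.18399491350979427 0.18466379939020997
yaw from x edge, y edge [2.0819824  1.80127165]
spreader [0.45720624 0.01582783 0.01      ] [ 0.58232181 -0.04353722  0.01      ] 0.13848506691563361 -25.38348453128642 grip [ 0.50189037 -0.00537397  0.01      ]
knob [ 0.51595669 -0.24264059  0.078     ] cup [ 6.90819292e-01 -4.60818062e-03  2.22044605e-16]
```

Request:
{"api": "move_arm", "payload": {"moves": [[[0.037,-0.048,-0.005,-2,45],[0.074,-0.096,-0.01,-4,45],[0.111,-0.144,-0.015,-6,45],[0.148,-0.192,-0.02,-8,45],[0.185,-0.24,-0.025,-10,45]]]}}

```text
clock: 0.72
eef_pos: [0.3151, 0.2413, 0.1763]
tool_rot: [0.217, 0.976, 0.0, 0.0]
ft_force: [0.2, 0.5, -0.6]
grip_width: 0.0386
grasp_force: 0.0
```

Request:
{"api": "move_arm", "payload": {"moves": [[[0.037,-0.048,-0.005,0,45],[0.074,-0.096,-0.01,0,45],[0.111,-0.144,-0.015,0,45],[0.148,-0.192,-0.02,0,45],[0.185,-0.24,-0.02,0,45]]]}}

```text
clock: 1.35
eef_pos: [0.4998, 0.0011, 0.1558]
tool_rot: [0.217, 0.976, 0.0, -0.001]
ft_force: [0.8, 1.4, 0.6]
grip_width: 0.0381
grasp_force: 0.0
```

Request:
{"api": "move_arm", "payload": {"moves": [[[0.003,-0.005,0,0,45],[0.003,-0.005,0,0,45]]]}}

```text
clock: 1.6
eef_pos: [0.5017, -0.0022, 0.1559]
tool_rot: [0.217, 0.976, -0.0, -0.001]
ft_force: [-0.7, -0.5, -0.6]
grip_width: 0.0384
grasp_force: 0.0
```

```bash
cat > look.py <<'E'
import sys,pickle,cv2
from workcell import monitor,vision
n=sys.argv[1];o=monitor.get_obs();c=vision.camera('wrist');pickle.dump((c,o),open(n+'.pkl','wb'))
cv2.imwrite(f'pics/{n}.png',cv2.convertScaleAbs(c['color'][...,::-1],alpha=1.4))
from scipy.spatial.transform import Rotation as R
y=R.from_quat(o['tool_rot']).as_matrix();import numpy as np
print(o['clock'],o['eef_pos'].round(4),'yaw',np.degrees(np.arctan2(y[1,1],y[0,1])).round(2),'tilt',y[:,2].round(4),o['joint_pos'].round(2),o['ft_force'].round(2),o['grip_width'])
E
python3 look.py w1
```

```text
1.6 [ 0.5017 -0.0022  0.1559] yaw 64.93 tilt [-2.e-03  4.e-04 -1.e+00] [-0.    0.27 -0.08  1.23  0.    0.43] [-0.67 -0.49 -0.63] 0.03837488786619405
```

View pics/w1.png

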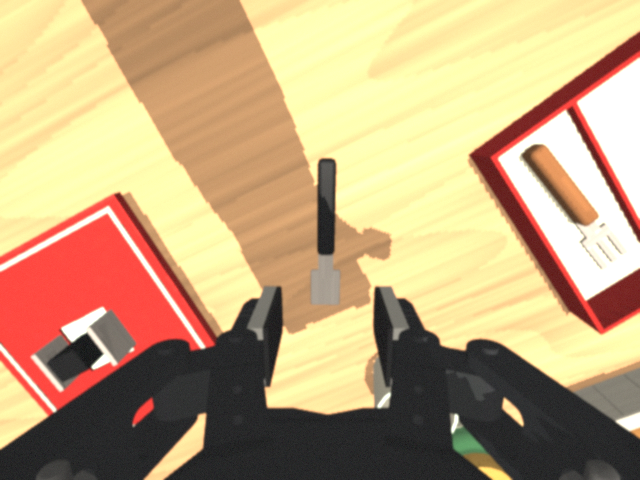

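The wrist view shows the spreader's handle end at (327,160), the handle/blade joint at (326,254) and the blade tip at (325,304). The near tin rim corners are at (472,153) and (602,332), and a lid corner is at (120,195).

Run:
```python
from h import *
c,o=pickle.load(open('w1.pkl','rb'));e,Rm=wristpose(c,o);print(e,c['camera_matrix'][0,0])
f=lambda u,v,z:pix2w(c,u,v,z,e,Rm)
a,j,b=f(327,160,.018),f(326.5,254,.02),f(325,304,.004)
print(a,j,b,'len',np.linalg.norm((b-a)[:2]),np.linalg.norm((j-a)[:2]))
for p,q in((a,j),(a,b)):
    d=q-p;print(np.degrees(np.arctan2(d[1],d[0])))
d=(b-a)/np.linalg.norm((b-a)[:2]);print('grip',a+d*.05,'y axis tool',R.from_quat(o['tool_rot']).as_matrix()[:,1])
def tin(C,yaw):
    t=np.radians(yaw);M=np.array([[np.cos(t),-np.sin(t)],[np.sin(t),np.cos(t)]]);return M
p,q=f(472,153,.045),f(602,332,.045);d=q-p;print('tin -y edge',p,q,np.linalg.norm(d),np.degrees(np.arctan2(d[1],d[0])))
M=tin(0,12);print('tin centre',p[:2]+M@[.095,.085],q[:2]+M@[-.095,.085])
l=f(120,195,.037);print('lidcorner',l, 'centre',l[:2]+tin(0,2)@[.105,-.095])
```

```text
[0.43899855 0.02879988 0.32900207] 366.0123020210575
[0.45764591 0.01923668 0.018     ] [ 0.53141485 -0.01592437  0.02      ] [ 0.5819586  -0.04138409  0.004     ] len 0.13830590364230977 0.08171998400010048
-25.484219918522438
-25.996056941734246
grip [ 0.50258712 -0.00267879  0.01293876] y axis tool [ 4.23705055e-01  9.05800098e-01 -4.57385501e-04]
tin -y edge [0.49791848 0.12149287 0.045     ] [0.69045617 0.17433323 0.045     ] 0.19965686711582706 15.346503084203109
tin centre [0.57317001 0.22438703] [0.57985966 0.23772416]
lidcorner [ 0.41079688 -0.14230608  0.037     ] centre [ 0.51904837 -0.23358376]
```

Request:
{"api": "move_arm", "payload": {"moves": [[[0,-0.001,-0.05,-0.5,45],[0,-0.001,-0.1,-0.5,45],[0,-0.001,-0.13,-0.5,45],[0,-0.001,-0.145,-0.5,45],[0,-0.001,-0.15,-0.5,45]]]}}

```text
clock: 2.28
eef_pos: [0.502, -0.0021, 0.0065]
tool_rot: [0.22, 0.976, -0.0, -0.0]
ft_force: [-0.0, 0.6, 0.1]
grip_width: 0.0387
grasp_force: 0.0
```

Request:
{"api": "move_arm", "payload": {"moves": [[[0,0,0,0,45],[0,0,0,0,0],[0,0,0,0,0],[0,0,0,0,0],[0,0,0,0,0]]]}}

```text
clock: 2.9
eef_pos: [0.5025, -0.0031, 0.0068]
tool_rot: [0.221, 0.975, 0.0, 0.0]
ft_force: [-0.5, 0.0, -0.4]
grip_width: -0.0002
grasp_force: 0.0
```

```bash
python3 look.py w2
```

```text
2.9 [ 0.5025 -0.0031  0.0068] yaw 64.49 tilt [ 3.e-04  0.e+00 -1.e+00] [-0.01  0.42 -0.29  0.86  0.    0.44] [-0.46  0.03 -0.38] -0.00020911985257274126
```

View pics/w2.png

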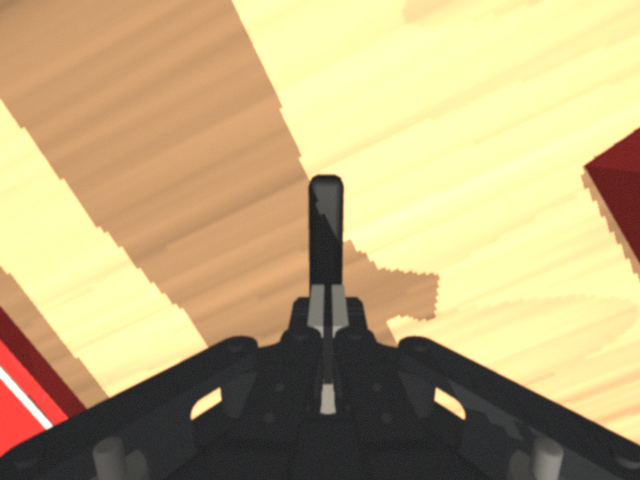

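The gripper is shut with no grip force, and the pads seem to be in front of the handle at (328,300). I'll check the predicted handle position and look from the side.

Run:
```python
from h import *
from workcell import vision
c,o=pickle.load(open('w2.pkl','rb'));e,Rm=wristpose(c,o)
print('pred handle end, tcp',w2pix(c,[[0.4576,0.0192,.018],o['eef_pos'],[.4576,.0192,.02]],e,Rm),e)
s=vision.camera('side');es,Rs=s['eye'],R.from_quat(s['attitude']).as_matrix()
P=w2pix(s,[o['eef_pos'],[.4576,.0192,.0],[.582,-.042,0]],es,Rs);print(P)
u,v=P[0].astype(int);x0,y0=u-90,v-70
a=s['color'][y0:y0+110,x0:x0+180,::-1];print(x0,y0)
cv2.imwrite('pics/s2.png',cv2.resize(cv2.convertScaleAbs(a,alpha=1.5),None,fx=4.4,fy=4.4,interpolation=cv2.INTER_CUBIC))
```

```text
pred handle end, tcp [[326.29515073 180.78934001]
 [325.02364621 277.30922166]
 [326.27872936 181.36749875]] [0.43962714 0.02846918 0.17971436]
[[338.94189936 254.13767255]
 [353.82947645 263.60059067]
 [314.24074329 244.53951913]]
248 184
```

View pics/s2.png

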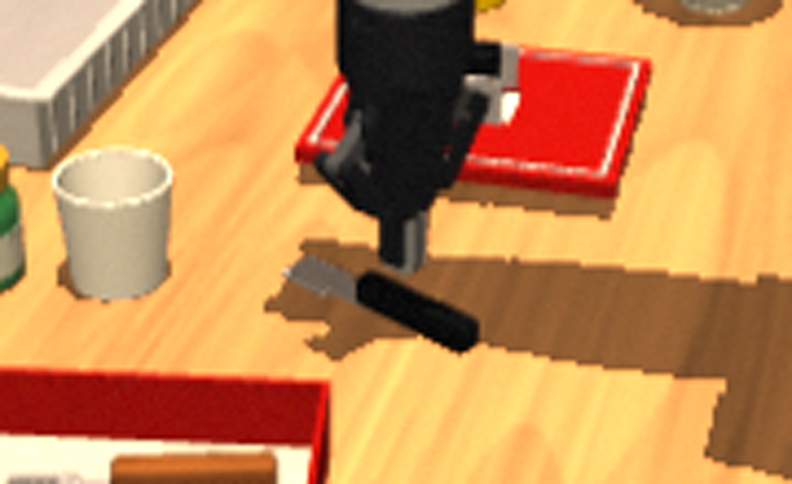

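Run:
```python
from h import *
from workcell import vision
c,o=pickle.load(open('w2.pkl','rb'));e,Rm=wristpose(c,o)
s=pickle.load(open('side.pkl','rb'));es,Rs=s['eye'],R.from_quat(s['attitude']).as_matrix()
for dz in(0,.01,.02,.03):
    p=o['eef_pos']+[0,0,dz];print(dz,w2pix(s,p,es,Rs),w2pix(c,p,e,Rm))
print('he',c['hand_eye'].round(4))
```

```text
0 [[338.94189936 254.13767255]] [[325.02364621 277.30922166]]
0.01 [[338.97361278 250.83029234]] [[324.88014485 285.18428733]]
0.02 [[339.00558952 247.49545041]] [[324.72008678 293.96795165]]
0.03 [[339.03783288 244.13280329]] [[324.54043121 303.82708785]]
he [[-1.500e-03  9.605e-01  2.784e-01  7.030e-02]
 [ 1.000e+00  1.300e-03  9.000e-04  1.500e-03]
 [ 5.000e-04  2.784e-01 -9.605e-01 -1.730e-01]
 [ 0.000e+00  0.000e+00  0.000e+00  1.000e+00]]
```

Request:
{"api": "move_arm", "payload": {"moves": [[[0,0,0,0,45],[0,0,0,0,45],[0,0,0,0,45]]]}}

```text
clock: 3.38
eef_pos: [0.5024, -0.003, 0.0066]
tool_rot: [0.221, 0.975, -0.0, -0.0]
ft_force: [0.7, -0.3, 0.0]
grip_width: 0.0386
grasp_force: 0.0
```

The side view puts the tips about 25 mm higher than the reported TCP. I'll go down in small steps and watch the force.

Request:
{"api": "move_arm", "payload": {"moves": [[[0,0,-0.005,0,45],[0,0,-0.01,0,45],[0,0,-0.014,0,45],[0,0,-0.016,0,45],[0,0,-0.016,0,45]]]}}

```text
clock: 4.0
eef_pos: [0.5022, -0.003, -0.0096]
tool_rot: [0.221, 0.975, -0.0, -0.0]
ft_force: [-0.4, 0.2, -0.7]
grip_width: 0.0385
grasp_force: 0.0
```

Run:
```python
from h import *
from workcell import vision,monitor
o=monitor.get_obs();print(o['eef_pos'],o['ft_force'])
s=vision.camera('side');es,Rs=s['eye'],R.from_quat(s['attitude']).as_matrix()
x0,y0=279,194
a=s['color'][y0:y0+90,x0:x0+120,::-1]
cv2.imwrite('pics/s3.png',cv2.resize(cv2.convertScaleAbs(a,alpha=1.7),None,fx=6,fy=6,interpolation=cv2.INTER_CUBIC))
```

```text
[ 0.50222933 -0.00301649 -0.00964071] [-0.3626624   0.22239266 -0.74003176]
```

View pics/s3.png

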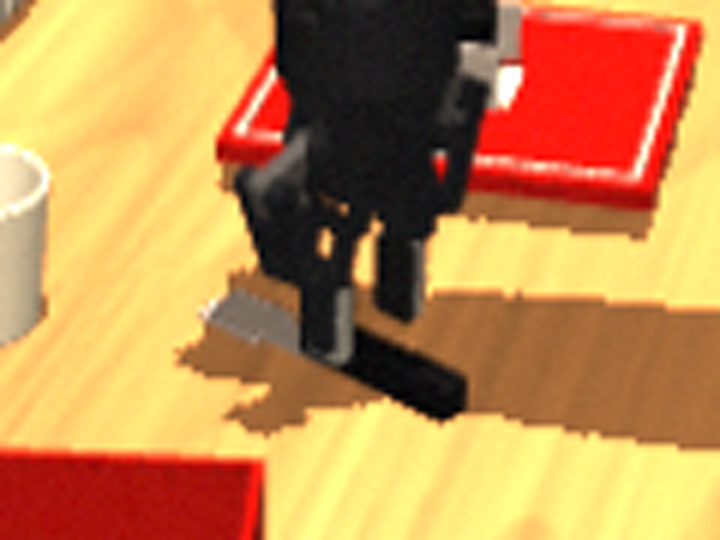

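The two fingers now straddle the handle, with the near tip at about (333,254) in the full image, still above the table. I'll lower further.

Run:
```python
from h import *
s=pickle.load(open('side.pkl','rb'));es,Rs=s['eye'],R.from_quat(s['attitude']).as_matrix()
for z in(0,.01,.02,.03):
    print(z,w2pix(s,[[.5022+.0111,-.003+.0233,z],[.5022-.0111,-.003-.0233,z]],es,Rs).round(1))
```

```text
0 [[332.4 260.5]
 [345.4 252.5]]
0.01 [[332.4 257.2]
 [345.5 249.2]]
0.02 [[332.4 253.8]
 [345.6 245.9]]
0.03 [[332.4 250.4]
 [345.6 242.6]]
```

Request:
{"api": "move_arm", "payload": {"moves": [[[0,0,-0.003,0,45],[0,0,-0.006,0,45],[0,0,-0.008,0,45],[0,0,-0.008,0,45]]]}}

```text
clock: 4.55
eef_pos: [0.5022, -0.003, -0.0177]
tool_rot: [0.221, 0.975, -0.0, -0.0]
ft_force: [-0.3, 0.6, 0.4]
grip_width: 0.0386
grasp_force: 0.0
```

Request:
{"api": "move_arm", "payload": {"moves": [[[0,0,-0.003,0,45],[0,0,-0.003,0,10],[0,0,-0.003,0,0],[0,0,-0.003,0,0],[0,0,-0.003,0,0]]]}}

```text
clock: 5.18
eef_pos: [0.5025, -0.003, -0.0203]
tool_rot: [0.221, 0.975, 0.0, 0.0]
ft_force: [-1.1, -0.3, 0.5]
grip_width: 0.014
grasp_force: 60.8
```

Request:
{"api": "move_arm", "payload": {"moves": [[[0,0,0,0,0]]]}}

```text
clock: 5.3
eef_pos: [0.5025, -0.003, -0.0203]
tool_rot: [0.221, 0.975, 0.0, 0.0]
ft_force: [-0.4, -0.4, 1.7]
grip_width: 0.014
grasp_force: 60.8
```

Request:
{"api": "move_arm", "payload": {"moves": [[[0,0,0.02,0,0],[0,0,0.06,0,0],[0,0,0.1,0,0],[0,0.02,0.13,3,0],[0.005,0.05,0.14,9,0]]]}}

```text
clock: 5.92
eef_pos: [0.5086, 0.0469, 0.1218]
tool_rot: [0.143, 0.99, 0.0, 0.002]
ft_force: [0.1, 0.4, -1.4]
grip_width: 0.0141
grasp_force: 60.6
```

Request:
{"api": "move_arm", "payload": {"moves": [[[0.01,0.04,0,7,0],[0.02,0.09,0,14,0],[0.03,0.14,0,21,0],[0.038,0.185,0,26,0],[0.044,0.215,0,28.5,0]]]}}

```text
clock: 6.55
eef_pos: [0.5511, 0.2641, 0.119]
tool_rot: [-0.106, 0.994, -0.0, -0.0]
ft_force: [0.5, 0.2, 0.0]
grip_width: 0.0139
grasp_force: 60.6
```

Request:
{"api": "move_arm", "payload": {"moves": [[[0,0.004,0,0,0],[0,0.004,0,0,0]]]}}

```text
clock: 6.8
eef_pos: [0.5509, 0.2655, 0.119]
tool_rot: [-0.105, 0.995, -0.0, -0.001]
ft_force: [0.1, -0.2, -0.5]
grip_width: 0.0143
grasp_force: 60.6
```

```bash
python3 look.py w3
```

```text
6.8 [0.5509 0.2655 0.119 ] yaw 102.0 tilt [-0.0012 -0.001  -1.    ] [ 0.45  0.51  0.18  1.24 -0.    0.24] [ 0.06 -0.2  -0.49] 0.014313775411748131
```

View pics/w3.png

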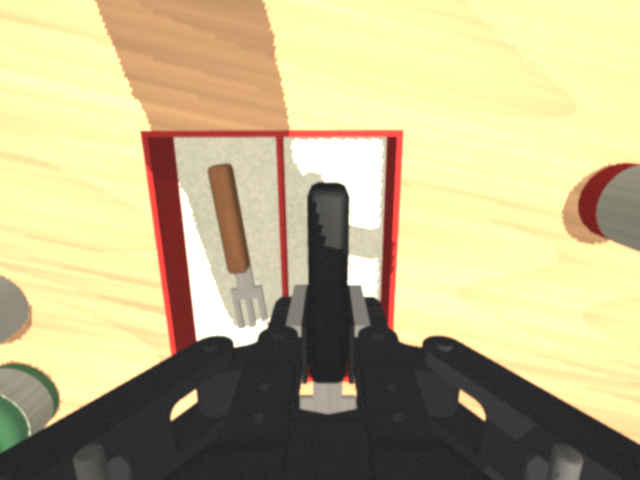

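The tin's edges line up with the image. The near rim corners are at (143,133) and (402,133), the divider is at about (282,138), and the handle end in the gripper is at (329,185).

Run:
```python
from h import *
c,o=pickle.load(open('w3.pkl','rb'));e0,Rm=wristpose(c,o)
t=np.radians(12);M=np.array([[np.cos(t),-np.sin(t)],[np.sin(t),np.cos(t)]])
for dz in(0,.01,.02,.025):
    e=e0+[0,0,dz];f=lambda u,v,z:pix2w(c,u,v,z,e,Rm)
    p,q=f(143,131,.045),f(402.5,131,.045);d=(q-p)[:2];m=((p+q)/2)[:2]
    g,h=f(281,134,.014),f(282,200,.014)
    print(dz,'w',np.linalg.norm(d),np.degrees(np.arctan2(d[1],d[0]))-90,'ctr',m+M@[.095,0],'div in tin y',(M.T@(g[:2]-m))[1],(M.T@(h[:2]-m))[1])
    ctr=m+M@[.095,0];print('   tcp in tin',M.T@(o['eef_pos'][:2]-ctr))
    s=f(329,185,.119+.02+.018+dz-.025);print('   handle end rel tcp',M.T@(s[:2]-o['eef_pos'][:2]))
```

```text
0 w 0.1681038426575696 11.91179850395828 ctr [0.58158004 0.23655044] div in tin y 0.001481164647989077 0.00046402240283833357
   tcp in tin [-0.02401928  0.03475189]
   handle end rel tcp [-0.04769553  0.00160372]
0.01 w 0.1749081352794389 11.911798503958295 ctr [0.58181152 0.23510466] div in tin y 0.0016974643954324332 0.0006437416125625699
   tcp in tin [-0.0239451  0.0362142]
   handle end rel tcp [-0.04769553  0.00160372]
0.02 w 0.18171242790130818 11.911798503958266 ctr [0.58204299 0.23365888] div in tin y 0.001913764142875778 0.0008234608222868357
   tcp in tin [-0.02387093  0.03767651]
   handle end rel tcp [-0.04769553  0.00160372]
0.025 w 0.18511457421224287 11.91179850395828 ctr [0.58215873 0.23293599] div in tin y 0.002021914016597472 0.0009133204271489555
   tcp in tin [-0.02383384  0.03840767]
   handle end rel tcp [-0.04769553  0.00160372]
```

Request:
{"api": "move_arm", "payload": {"moves": [[[0.001,0.005,-0.01,0,0],[0.001,0.005,-0.04,0,0],[0.001,0.005,-0.075,0,0],[0.001,0.005,-0.1,0,0],[0.001,0.005,-0.115,0,0]]]}}

```text
clock: 7.48
eef_pos: [0.5514, 0.2697, 0.0026]
tool_rot: [-0.104, 0.995, -0.001, -0.001]
ft_force: [-0.6, -0.1, -0.6]
grip_width: 0.0144
grasp_force: 60.6
```

Request:
{"api": "move_arm", "payload": {"moves": [[[0,0,-0.007,0,0],[0,0,-0.012,0,0],[0,0,-0.016,0,0],[0,0,-0.016,0,0]]]}}

```text
clock: 7.98
eef_pos: [0.5526, 0.2711, -0.0111]
tool_rot: [-0.105, 0.995, 0.0, 0.0]
ft_force: [-0.0, -0.3, -0.6]
grip_width: 0.0141
grasp_force: 60.6
```

Request:
{"api": "move_arm", "payload": {"moves": [[[0,0,-0.001,0,0],[0,0,-0.002,0,0],[0,0,-0.003,0,0],[0,0,-0.003,0,0]]]}}

```text
clock: 8.48
eef_pos: [0.5523, 0.271, -0.0145]
tool_rot: [-0.105, 0.995, -0.0, -0.0]
ft_force: [-0.7, 1.0, -0.5]
grip_width: 0.0142
grasp_force: 60.6
```

Request:
{"api": "move_arm", "payload": {"moves": [[[0,0,-0.0005,0,0],[0,0,-0.001,0,0],[0,0,-0.001,0,0]]]}}

```text
clock: 8.85
eef_pos: [0.5524, 0.2709, -0.0155]
tool_rot: [-0.105, 0.995, -0.0, -0.0]
ft_force: [-0.2, -0.6, -1.2]
grip_width: 0.0141
grasp_force: 60.6
```

Request:
{"api": "move_arm", "payload": {"moves": [[[0,0,-0.0005,0,0],[0,0,-0.001,0,0],[0,0,-0.001,0,0]]]}}

```text
clock: 9.22
eef_pos: [0.5524, 0.271, -0.0162]
tool_rot: [-0.105, 0.995, 0.0, 0.0]
ft_force: [-0.7, 0.7, 1.5]
grip_width: 0.0143
grasp_force: 60.8
```

Request:
{"api": "move_arm", "payload": {"moves": [[[0,0,-0.0005,0,0],[0,0,-0.0005,0,0]]]}}

```text
clock: 9.48
eef_pos: [0.5524, 0.271, -0.0163]
tool_rot: [-0.105, 0.995, 0.0, 0.0]
ft_force: [-2.1, -0.2, 5.7]
grip_width: 0.0143
grasp_force: 61.3
```

Request:
{"api": "move_arm", "payload": {"moves": [[[0,0,0,0,22],[0,0,0,0,32],[0,0,0,0,32],[0,0,0.01,0,32],[0,0,0.04,0,32]]]}}

```text
clock: 10.1
eef_pos: [0.5509, 0.2702, 0.0221]
tool_rot: [-0.105, 0.995, -0.001, -0.002]
ft_force: [0.3, 0.7, 0.2]
grip_width: 0.0272
grasp_force: 0.0
```

Request:
{"api": "move_arm", "payload": {"moves": [[[0,0,0.04,0,32],[0,0,0.08,0,50],[0,0,0.12,0,60]]]}}

```text
clock: 10.48
eef_pos: [0.5524, 0.271, 0.1452]
tool_rot: [-0.105, 0.995, 0.0, 0.0]
ft_force: [0.2, -0.4, -0.1]
grip_width: 0.0513
grasp_force: 0.0
```

```bash
python3 look.py w4
```

```text
10.475 [0.5524 0.271  0.1452] yaw 102.0 tilt [ 9.e-04  4.e-04 -1.e+00] [0.46 0.5  0.23 1.31 0.   0.25] [ 0.25 -0.43 -0.11] 0.051347465471322504
```

Request:
{"api": "move_arm", "payload": {"moves": [[[-0.002,-0.04,0.003,-10,60],[-0.006,-0.09,0.005,-20,60],[-0.01,-0.145,0.005,-30,60],[-0.014,-0.2,0.005,-40,60],[-0.018,-0.255,0.005,-50,60]]]}}

```text
clock: 11.15
eef_pos: [0.5343, 0.0143, 0.1488]
tool_rot: [0.328, 0.945, 0.0, 0.001]
ft_force: [0.8, 0.2, 1.0]
grip_width: 0.0514
grasp_force: 0.0
```

Request:
{"api": "move_arm", "payload": {"moves": [[[-0.004,-0.055,0,-10,60],[-0.008,-0.11,0,-20,60],[-0.012,-0.165,0,-30,60],[-0.016,-0.22,0,-40,60],[-0.019,-0.256,0,-50,60]]]}}

```text
clock: 11.78
eef_pos: [0.5151, -0.2427, 0.1488]
tool_rot: [0.697, 0.717, 0.0, 0.001]
ft_force: [0.1, 0.9, -0.1]
grip_width: 0.0511
grasp_force: 0.0
```

Request:
{"api": "move_arm", "payload": {"moves": [[[0,0,0,0,60],[0,0,0,0,60]]]}}

```text
clock: 12.02
eef_pos: [0.5153, -0.2396, 0.1483]
tool_rot: [0.694, 0.72, 0.0, -0.0]
ft_force: [0.5, -0.3, 0.7]
grip_width: 0.0514
grasp_force: 0.0
```

```bash
python3 look.py w5
python3 - <<'E'
import cv2,numpy as np
a,b=[cv2.imread(f'pics/{n}.png') for n in('w4','w5')]
m=np.zeros((600,800,3),np.uint8);m[:480,:640]=b;m[400:,400:]=0
m[480:,:]=0
s=cv2.resize(a,(320,240));m[360:600,480:800]=s;cv2.imwrite('pics/m5.png',m)
E
```

```text
12.025 [ 0.5153 -0.2396  0.1483] yaw 2.06 tilt [ 2.e-04  4.e-04 -1.e+00] [-0.44  0.4   0.09  1.26  0.    1.1 ] [ 0.54 -0.33  0.68] 0.051411475298195314
```

View pics/m5.png

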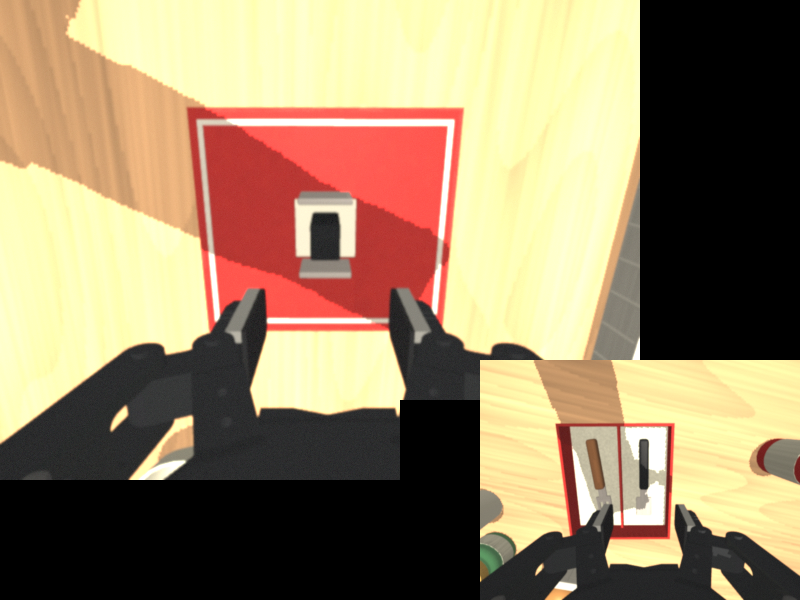

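The inset shows the spreader lying flat and centred in the bay. In the main view the lid's near corners are at (188,108) and (463,108), and its far corners at (445,330) and (211,330). The tab top strips are at (325,202) and (325,275), and the knob top is at about (325,246).

Run:
```python
from h import *
from scipy.optimize import least_squares
c,o=pickle.load(open('w5.pkl','rb'));e,Rm=wristpose(c,o);print(c['camera_matrix'])
pts=np.array([[.105,.095,.003],[-.105,.095,.003],[-.105,-.095,.003],[.105,-.095,.003],[.02,.0285,.035],[-.02,.0285,.035],[.02,-.0285,.035],[-.02,-.0285,.035]])
pix=np.array([[188,108],[463,108],[445,330],[211,330],[297,201],[354,201],[299,275],[351,275]],float)
def P(p):
    t=p[3];M=np.array([[np.cos(t),-np.sin(t),0],[np.sin(t),np.cos(t),0],[0,0,1]]);return pts@M.T+p[:3]
r=least_squares(lambda p:(w2pix(c,P(p),e,Rm)-pix).ravel(),[.515,-.24,.034,.035],loss='soft_l1')
print(r.x,np.degrees(r.x[3]),r.fun.reshape(-1,2).round(1))
for z in(.068,.078):print('knob',pix2w(c,325,246,z,e,Rm))
print('tcp pix',w2pix(c,[o['eef_pos']+[0,0,.025]],e,Rm))
# tin from w4
c,o=pickle.load(open('w4.pkl','rb'));a=c['color'].astype(int);m=(a[...,0]>90)&(a[...,1]<60)&(a[...,2]<60)
for v in(130,132,134,140,160,200):
    u=np.where(m[v])[0];print(v,u[:1],u[-1:],len(u))
```

```text
[[366.01230202   0.         327.52684204]
 [  0.         366.01230202 239.13032206]
 [  0.           0.           1.        ]]
[ 0.51665705 -0.31417701 -0.01290449 -3.13719607] -179.74809453368755 [[  34.6  261.4]
 [ -40.8  266.3]
 [  -1.6 -134.6]
 [   1.2 -141.5]
 [   5.4  129.8]
 [  -8.   130.9]
 [   4.1   -2.3]
 [  -2.2   -1.1]]
knob [ 0.51461174 -0.24652871  0.068     ]
knob [ 0.51455918 -0.2434376   0.078     ]
tcp pix [[326.00311328 301.48255685]]
130 [152] [384] 200
132 [153] [386] 46
134 [153] [385] 13
140 [154] [385] 15
160 [157] [597] 28
200 [162] [383] 14
```

```bash
cat > fit.py <<'E'
from h import *
from scipy.optimize import least_squares
def fit(c,o,pts,pix,x0,fixz=None):
    e,Rm=wristpose(c,o);pts=np.array(pts,float);pix=np.array(pix,float)
    def P(p):
        t=p[-1];M=np.array([[np.cos(t),-np.sin(t),0],[np.sin(t),np.cos(t),0],[0,0,1]])
        return pts@M.T+[p[0],p[1],p[2] if fixz is None else fixz]
    r=least_squares(lambda p:(w2pix(c,P(p),e,Rm)-pix).ravel(),x0,loss='soft_l1')
    print('fit',r.x.round(4),'yaw',np.degrees(r.x[-1]).round(2),'res',r.fun.reshape(-1,2).round(1).tolist());return r.x
E
python3 - <<'E'
from fit import *
c,o=pickle.load(open('w5.pkl','rb'))
pts=[[-.105,.095,.003],[.105,.095,.003],[.105,-.095,.003],[-.105,-.095,.003],[-.02,.0285,.035],[.02,.0285,.035],[-.02,-.0285,.035],[.02,-.0285,.035]]
pix=[[188,108],[463,108],[445,330],[211,330],[297,201],[354,201],[299,275],[351,275]]
fit(c,o,pts,pix,[.515,-.24,.034,.035]);fit(c,o,pts,pix,[.515,-.24,.035],fixz=.034)
# tin: w4, corners near, image up = -x, right=+y
a=cv2.convertScaleAbs(c['color'])
c,o=pickle.load(open('w4.pkl','rb'))
fit(c,o,[[-.095,-.085,.045],[-.095,.085,.045],[.095,.085,.045]],[[(557-480)*2,(424-360)*2],[(674-480)*2-1,(424-360)*2],[(670-480)*2,(538-360)*2]],[.58,.23,.2],fixz=0)
fit(c,o,[[-.095,-.085,.045],[-.095,.085,.045],[.095,.085,.045]],[[(557-480)*2,(424-360)*2],[(674-480)*2-1,(424-360)*2],[(670-480)*2,(538-360)*2]],[.58,.23,0,.2])
E
```

```text
fit [ 0.5151 -0.2444  0.0225  0.0362] yaw 2.07 res [[-0.3, -0.0], [0.2, -0.5], [-3.0, -0.2], [-0.7, 0.4], [1.2, 0.6], [-0.9, 0.5], [1.0, -0.3], [0.8, -0.4]]
fit [ 0.5148 -0.2417  0.0362] yaw 2.07 res [[-6.7, -5.0], [6.0, -5.5], [1.1, 3.8], [-5.2, 4.4], [-0.3, -0.3], [0.1, -0.4], [-0.4, 2.0], [1.7, 1.9]]
fit [0.582  0.2367 0.2118] yaw 12.13 res [[-2.4, 0.1], [2.6, -0.8], [-0.0, 2.7]]
fit [ 0.5823  0.2365 -0.0044  0.2133] yaw 12.22 res [[-0.1, 0.8], [1.0, -0.5], [-0.9, -0.2]]
```

Request:
{"api": "move_arm", "payload": {"moves": [[[0.007,0.055,0,2,60],[0.014,0.112,0,4,60],[0.022,0.17,0,6,60],[0.03,0.23,0,8,60],[0.038,0.288,0,10,60]]]}}

```text
clock: 12.7
eef_pos: [0.553, 0.0516, 0.1486]
tool_rot: [0.628, 0.779, 0.0, 0.0]
ft_force: [0.9, -0.7, 0.4]
grip_width: 0.0512
grasp_force: 0.0
```

Request:
{"api": "move_arm", "payload": {"moves": [[[0.007,0.056,0,0,60],[0.014,0.11,0,0,60],[0.021,0.155,0,0,60],[0.027,0.188,0,0,60],[0.027,0.188,0,0,60]]]}}

```text
clock: 13.32
eef_pos: [0.5793, 0.2402, 0.1479]
tool_rot: [0.627, 0.779, 0.0, -0.0]
ft_force: [-0.2, -1.0, 0.8]
grip_width: 0.0512
grasp_force: 0.0
```

```bash
python3 look.py w6
```

```text
13.325 [0.5793 0.2402 0.1479] yaw 12.41 tilt [-0.e+00  5.e-04 -1.e+00] [0.39 0.52 0.28 1.33 0.   1.75] [-0.21 -1.03  0.81] 0.05123122976086023
```

View pics/w6.png

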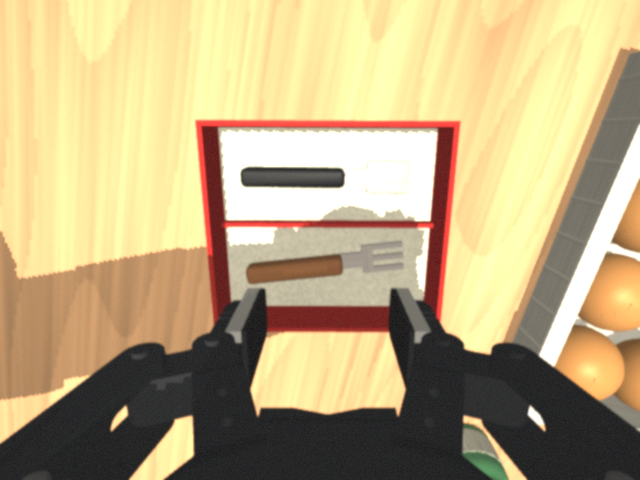

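The tin's rim corners are at (197,122), (459,122), (442,331) and about (214,333). The spreader is lying flat in the bay.

Run:
```python
from fit import *
c,o=pickle.load(open('w6.pkl','rb'))
pts=[[-.095,.085,.045],[.095,.085,.045],[.095,-.085,.045],[-.095,-.085,.045]]
pix=[[197,121.5],[459,121.5],[442,331],[214,332.5]]
fit(c,o,pts,pix,[.58,.235,0,.2]);fit(c,o,pts,pix,[.58,.235,.2],fixz=0);fit(c,o,pts,pix,[.58,.235,.2],fixz=-.002)
```

```text
fit [ 0.582   0.2351 -0.0009  0.2171] yaw 12.44 res [[-1.0, 0.3], [0.9, -0.3], [-1.8, 0.4], [2.4, -0.5]]
fit [0.5819 0.2353 0.2169] yaw 12.43 res [[-1.5, 0.0], [1.3, -0.5], [-1.6, 0.9], [2.0, -0.1]]
fit [0.5821 0.235  0.2169] yaw 12.43 res [[-0.4, 0.5], [0.3, 0.0], [-2.2, -0.1], [2.8, -1.0]]
```

Request:
{"api": "move_arm", "payload": {"moves": [[[-0.007,-0.055,0,-2,60],[-0.014,-0.112,0,-4,60],[-0.022,-0.17,0,-6,60],[-0.03,-0.23,0,-8,60],[-0.038,-0.288,0,-10.3,60]]]}}

```text
clock: 14.0
eef_pos: [0.5411, -0.0544, 0.1486]
tool_rot: [0.697, 0.717, -0.0, 0.0]
ft_force: [0.2, -0.5, -0.6]
grip_width: 0.0516
grasp_force: 0.0
```

Request:
{"api": "move_arm", "payload": {"moves": [[[-0.007,-0.056,0,0,60],[-0.014,-0.11,0,0,60],[-0.021,-0.16,-0.02,0,60],[-0.026,-0.197,-0.04,0,60],[-0.026,-0.197,-0.06,0,60]]]}}

```text
clock: 14.62
eef_pos: [0.5148, -0.2523, 0.0878]
tool_rot: [0.698, 0.716, -0.0, 0.0]
ft_force: [-0.7, 0.1, -0.4]
grip_width: 0.0513
grasp_force: 0.0
```

Request:
{"api": "move_arm", "payload": {"moves": [[[0,0,0,0,60],[0,0,0,0,60]]]}}

```text
clock: 14.88
eef_pos: [0.5164, -0.249, 0.0891]
tool_rot: [0.696, 0.718, 0.0, 0.0]
ft_force: [0.1, -0.4, 0.4]
grip_width: 0.0514
grasp_force: 0.0
```

Request:
{"api": "move_arm", "payload": {"moves": [[[-0.001,0.0045,-0.01,0.3,60],[-0.001,0.0045,-0.03,0.3,60],[-0.001,0.0045,-0.045,0.3,60],[-0.001,0.0045,-0.06,0.3,60],[-0.001,0.0045,-0.06,0.3,60]]]}}

```text
clock: 15.5
eef_pos: [0.5143, -0.2438, 0.0265]
tool_rot: [0.695, 0.719, -0.001, -0.002]
ft_force: [-0.8, 0.5, 0.1]
grip_width: 0.051
grasp_force: 0.0
```

```bash
python3 look.py w7
```

```text
15.5 [ 0.5143 -0.2438  0.0265] yaw 2.02 tilt [-0.0029  0.0014 -1.    ] [-0.44  0.51 -0.08  0.99 -0.    1.09] [-0.76  0.54  0.08] 0.05095601073566998
```

Request:
{"api": "move_arm", "payload": {"moves": [[[0,0,-0.006,0,60],[0,0,-0.012,0,60],[0,0,-0.017,0,60],[0,0,-0.018,0,60],[0,0,-0.018,0,60]]]}}

```text
clock: 16.18
eef_pos: [0.5154, -0.2445, 0.01]
tool_rot: [0.695, 0.719, -0.0, -0.0]
ft_force: [0.2, 0.2, 0.1]
grip_width: 0.0516
grasp_force: 0.0
```

Request:
{"api": "move_arm", "payload": {"moves": [[[0,0,0,0,30],[0,0,0,0,20],[0,0,0,0,0],[0,0,0,0,0],[0,0,0,0,0]]]}}

```text
clock: 16.8
eef_pos: [0.5154, -0.2447, 0.0105]
tool_rot: [0.695, 0.719, -0.0, 0.0]
ft_force: [-2.4, 0.5, 5.1]
grip_width: 0.021
grasp_force: 61.6
```

Request:
{"api": "move_arm", "payload": {"moves": [[[0,0,0.003,0,0],[0,0,0.01,0,0],[0,0,0.025,0,0],[0,0,0.045,0,0],[0,0,0.06,0,0]]]}}

```text
clock: 17.42
eef_pos: [0.516, -0.2447, 0.0717]
tool_rot: [0.695, 0.719, 0.0, 0.001]
ft_force: [-0.7, 0.1, -5.2]
grip_width: 0.0207
grasp_force: 60.3
```

Request:
{"api": "move_arm", "payload": {"moves": [[[0,0,0.03,0,0],[0,0,0.05,0,0],[0,0,0.05,0,0]]]}}

```text
clock: 17.8
eef_pos: [0.5171, -0.2453, 0.1226]
tool_rot: [0.695, 0.719, 0.001, 0.002]
ft_force: [0.8, -0.1, -5.1]
grip_width: 0.021
grasp_force: 60.5
```

Request:
{"api": "move_arm", "payload": {"moves": [[[0.001,0.01,0,0,0],[0.004,0.03,0,0.6,0],[0.008,0.06,0,1.3,0],[0.013,0.095,0,2,0],[0.018,0.13,0,2.8,0]]]}}

```text
clock: 18.42
eef_pos: [0.5327, -0.1118, 0.119]
tool_rot: [0.676, 0.737, -0.0, -0.001]
ft_force: [-0.1, 0.4, -5.7]
grip_width: 0.021
grasp_force: 60.3
```

Request:
{"api": "move_arm", "payload": {"moves": [[[0.005,0.036,0,0.8,0],[0.01,0.072,0,1.6,0],[0.015,0.108,0,2.4,0],[0.02,0.144,0,3.2,0],[0.025,0.18,0,4,0]]]}}

```text
clock: 19.05
eef_pos: [0.5571, 0.0682, 0.119]
tool_rot: [0.65, 0.76, -0.001, -0.001]
ft_force: [-0.1, 0.8, -5.4]
grip_width: 0.0214
grasp_force: 60.3
```

Request:
{"api": "move_arm", "payload": {"moves": [[[0.005,0.036,0,0.8,0],[0.01,0.072,0,1.6,0],[0.015,0.108,0,2.4,0],[0.02,0.14,0,3,0],[0.0225,0.16,0,3.4,0]]]}}

```text
clock: 19.68
eef_pos: [0.5794, 0.2281, 0.1188]
tool_rot: [0.627, 0.779, -0.001, -0.001]
ft_force: [-0.2, -0.5, -5.7]
grip_width: 0.0207
grasp_force: 60.3
```

Request:
{"api": "move_arm", "payload": {"moves": [[[0.001,0.0085,0,0.1,0],[0.001,0.0095,0,0.1,0],[0.001,0.0095,0,0.1,0],[0.001,0.0095,0,0.1,0]]]}}

```text
clock: 20.18
eef_pos: [0.582, 0.2338, 0.1202]
tool_rot: [0.628, 0.778, -0.0, 0.0]
ft_force: [-0.4, -0.7, -6.4]
grip_width: 0.021
grasp_force: 60.3
```

```bash
python3 look.py w8
```

```text
20.175 [0.582  0.2338 0.1202] yaw 12.21 tilt [-1.e-04 -3.e-04 -1.e+00] [ 0.38  0.54  0.23  1.27 -0.    1.74] [-0.35 -0.66 -6.39] 0.020992804811373875
```

Request:
{"api": "move_arm", "payload": {"moves": [[[0,0.001,-0.01,0.1,0],[0,0.001,-0.03,0.1,0],[0,0.001,-0.05,0.1,0],[0,0.001,-0.063,0.1,0],[0,0.001,-0.068,0.1,0]]]}}

```text
clock: 20.85
eef_pos: [0.5812, 0.2356, 0.0508]
tool_rot: [0.627, 0.779, -0.001, -0.001]
ft_force: [0.0, -0.3, -5.9]
grip_width: 0.0214
grasp_force: 60.2
```

Request:
{"api": "move_arm", "payload": {"moves": [[[0,0,0,0,0],[0,0,0,0,0],[0,0,0,0,0]]]}}

```text
clock: 21.22
eef_pos: [0.5825, 0.2362, 0.053]
tool_rot: [0.627, 0.779, 0.001, 0.0]
ft_force: [-0.7, 0.1, -6.2]
grip_width: 0.021
grasp_force: 60.2
```

```bash
python3 look.py w9
```

```text
21.225 [0.5825 0.2362 0.053 ] yaw 12.4 tilt [ 1.6e-03  7.0e-04 -1.0e+00] [0.39 0.59 0.13 1.12 0.   1.74] [-0.66  0.08 -6.23] 0.02095173785664522
```

Request:
{"api": "move_arm", "payload": {"moves": [[[0,-0.001,-0.002,0,0],[0,-0.001,-0.004,0,0],[0,-0.001,-0.006,0,0],[0,-0.001,-0.008,0,0],[0,-0.001,-0.009,0,0]]]}}

```text
clock: 21.9
eef_pos: [0.5818, 0.2349, 0.0428]
tool_rot: [0.627, 0.779, -0.0, -0.0]
ft_force: [0.3, -0.5, -4.9]
grip_width: 0.0212
grasp_force: 60.4
```

Request:
{"api": "move_arm", "payload": {"moves": [[[0,0,-0.001,0,0],[0,0,-0.002,0,0],[0,0,-0.003,0,0],[0,0,-0.004,0,0],[0,0,-0.004,0,0]]]}}

```text
clock: 22.52
eef_pos: [0.5818, 0.235, 0.039]
tool_rot: [0.627, 0.779, -0.0, -0.0]
ft_force: [-0.5, 0.2, -5.3]
grip_width: 0.0211
grasp_force: 60.4
```

No contact yet. I'll keep going gently towards home, expected at about 0.035.

Request:
{"api": "move_arm", "payload": {"moves": [[[0,0,-0.001,0,0],[0,0,-0.002,0,0],[0,0,-0.003,0,0],[0,0,-0.003,0,0]]]}}

```text
clock: 23.02
eef_pos: [0.5818, 0.2349, 0.0359]
tool_rot: [0.627, 0.779, -0.0, -0.0]
ft_force: [1.2, 0.4, -6.1]
grip_width: 0.0211
grasp_force: 60.4
```

Request:
{"api": "move_arm", "payload": {"moves": [[[0,0,-0.0005,0,0],[0,0,-0.001,0,0],[0,0,-0.001,0,0]]]}}

```text
clock: 23.4
eef_pos: [0.582, 0.235, 0.0356]
tool_rot: [0.627, 0.779, 0.0, 0.0]
ft_force: [-0.9, -0.2, -3.3]
grip_width: 0.0211
grasp_force: 60.7
```

Request:
{"api": "move_arm", "payload": {"moves": [[[0,0,-0.0005,0,0],[0,0,-0.001,0,0],[0,0,-0.001,0,0]]]}}

```text
clock: 23.78
eef_pos: [0.582, 0.235, 0.0355]
tool_rot: [0.627, 0.779, 0.0, 0.0]
ft_force: [-3.2, -1.3, 4.4]
grip_width: 0.0211
grasp_force: 61.8
```

Run:
```python
from workcell import monitor
o=monitor.get_obs();print(o['eef_pos'],o['ft_force'],o['ft_torque'],o['tool_rot'])
```

```text
[0.58203232 0.23503348 0.03551446] [-3.17769612 -1.27661553  4.44828443] [-0.38461605  0.91906724  0.06460236] [6.26596658e-01 7.79343562e-01 4.29987825e-04 2.35965766e-04]
```

Height 0.0355 is home: the 0.0103 grasp plus the 25 mm from trivet to rim. I'll release, rise, turn a quarter and look.

Request:
{"api": "move_arm", "payload": {"moves": [[[0,0,0.0005,0,35],[0,0,0.0005,0,60],[0,0,0.0005,0,60],[0,0,0.0005,0,60],[0,0,0.01,0,60]]]}}

```text
clock: 24.4
eef_pos: [0.5811, 0.2346, 0.0434]
tool_rot: [0.627, 0.779, -0.001, -0.001]
ft_force: [0.0, -0.1, -0.2]
grip_width: 0.0511
grasp_force: 0.0
```

Request:
{"api": "move_arm", "payload": {"moves": [[[0,0,0.03,0,60],[0,0,0.07,0,60],[0,0,0.1,5,100],[0,0,0.1,15,100],[0,0,0.1,25,100]]]}}

```text
clock: 25.02
eef_pos: [0.5825, 0.2352, 0.1458]
tool_rot: [0.44, 0.898, 0.001, 0.001]
ft_force: [-0.0, 0.7, 0.2]
grip_width: 0.0857
grasp_force: 0.0
```

Request:
{"api": "move_arm", "payload": {"moves": [[[0,0,0,10,100],[0,0,0,20,100],[0,0,0,30,100],[0,0,0,40,100],[0,0,0,50,100]]]}}

```text
clock: 25.65
eef_pos: [0.5821, 0.2351, 0.1449]
tool_rot: [0.02, 1.0, 0.0, 0.0]
ft_force: [0.3, -0.3, 0.9]
grip_width: 0.0853
grasp_force: 0.0
```

Request:
{"api": "move_arm", "payload": {"moves": [[[0,0,0,9,100],[0,0,0,15,100],[0,0,0,15,100],[0,0,0,15,100]]]}}

```text
clock: 26.15
eef_pos: [0.582, 0.235, 0.1445]
tool_rot: [-0.107, 0.994, 0.0, 0.0]
ft_force: [-0.0, 0.4, 0.3]
grip_width: 0.085
grasp_force: 0.0
```

```bash
python3 look.py wa
```

```text
26.15 [0.582  0.235  0.1445] yaw 102.32 tilt [ 4.e-04  2.e-04 -1.e+00] [ 0.38  0.52  0.27  1.32 -0.    0.17] [-0.04  0.37  0.34] 0.08504924579047686
```

View pics/wa.png

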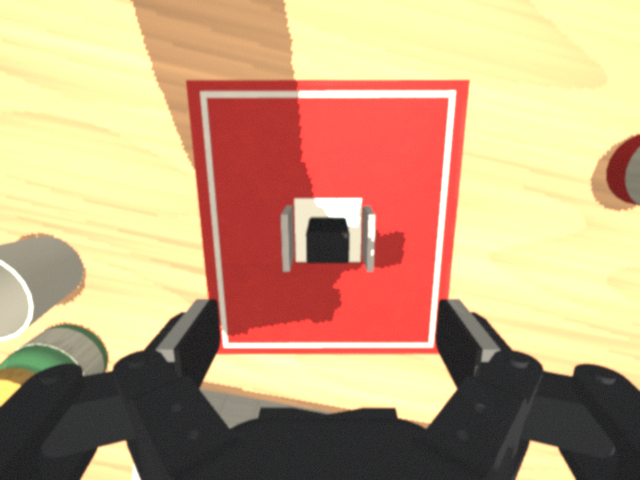

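The lid sits square on the tin, with its near edge from (188,81) to (468,81). The tabs' tops are at u≈287 and u≈371, v 208 to 271. The knob is at (328,240) and the finger gap is centred at u≈328.5.

Run:
```python
from fit import *
c,o=pickle.load(open('wa.pkl','rb'))
# image up=-x, right=+y
pts=[[-.105,-.095,.003],[-.105,.095,.003],[-.02,-.0285,.035],[.02,-.0285,.035],[-.02,.0285,.035],[.02,.0285,.035]]
pix=[[187.5,81],[468.5,81],[287.5,208],[288,271],[370,208],[371,271]]
fit(c,o,pts,pix,[.58,.235,.049,.21]);fit(c,o,pts,pix,[.58,.235,.21],fixz=.048)
```

```text
fit [0.5828 0.2369 0.046  0.2175] yaw 12.46 res [[1.0, 0.1], [0.1, -1.2], [-1.9, 5.3], [-0.3, -0.8], [2.1, 5.0], [-0.6, -1.1]]
fit [0.5826 0.237  0.2191] yaw 12.55 res [[-0.3, -0.5], [1.1, -2.2], [-2.2, 5.7], [-0.5, -0.0], [2.6, 5.2], [-0.1, -0.4]]
```

Request:
{"api": "move_arm", "payload": {"moves": [[[0,0.001,-0.02,0,100],[0,0.001,-0.05,0,100],[0,0.001,-0.08,0,100],[0,0.001,-0.095,0,100],[0,0.001,-0.1,0,100]]]}}

```text
clock: 26.82
eef_pos: [0.5815, 0.2358, 0.0433]
tool_rot: [-0.108, 0.994, -0.0, -0.001]
ft_force: [1.1, 0.6, -0.0]
grip_width: 0.0854
grasp_force: 0.0
```

Request:
{"api": "move_arm", "payload": {"moves": [[[0,0,-0.004,0,100],[0,0,-0.009,0,100],[0,0,-0.014,0,100],[0,0,-0.014,0,100],[0,0,-0.014,0,100]]]}}

```text
clock: 27.45
eef_pos: [0.582, 0.236, 0.0303]
tool_rot: [-0.108, 0.994, 0.0, 0.0]
ft_force: [-1.1, 0.1, 0.5]
grip_width: 0.0853
grasp_force: 0.0
```

Request:
{"api": "move_arm", "payload": {"moves": [[[0,0,0,0,85],[0,0,0,0,77],[0,0,0,0,74],[0,0,0,0,70],[0,0,0,0,70]]]}}

```text
clock: 28.08
eef_pos: [0.5823, 0.236, 0.0306]
tool_rot: [-0.108, 0.994, -0.0, 0.0]
ft_force: [-0.2, -1.0, 3.3]
grip_width: 0.0609
grasp_force: 61.0
```

Request:
{"api": "move_arm", "payload": {"moves": [[[0,0,0,0,50],[0,0,0,0,50],[0,0,0,0,50]]]}}

```text
clock: 28.45
eef_pos: [0.5823, 0.2359, 0.0307]
tool_rot: [-0.108, 0.994, -0.0, 0.0]
ft_force: [-0.8, -0.8, 6.6]
grip_width: 0.0608
grasp_force: 64.0
```

Request:
{"api": "move_arm", "payload": {"moves": [[[0,0,0.001,0,50],[0,0,0.002,0,50],[0,0,0.004,0,50],[0,0,0.006,0,50],[0,0,0.008,0,50]]]}}

```text
clock: 29.08
eef_pos: [0.5817, 0.236, 0.038]
tool_rot: [-0.108, 0.994, -0.0, -0.0]
ft_force: [-0.5, -0.2, -2.6]
grip_width: 0.0609
grasp_force: 65.3
```

```bash
python3 look.py wb
```

```text
29.075 [0.5817 0.236  0.038 ] yaw 102.4 tilt [-5.e-04 -1.e-04 -1.e+00] [0.39 0.6  0.11 1.09 0.   0.17] [-0.52 -0.2  -2.64] 0.06087923308319614
```

The force of −2.6 N matches the outer lid alone. I'll raise it to 10 cm.

Request:
{"api": "move_arm", "payload": {"moves": [[[0,0,0.005,0,50],[0,0,0.014,0,50],[0,0,0.026,0,50],[0,0,0.038,0,50],[0,0,0.05,0,50]]]}}

```text
clock: 29.75
eef_pos: [0.5822, 0.2361, 0.0894]
tool_rot: [-0.108, 0.994, 0.0, 0.0]
ft_force: [0.8, -0.3, -3.1]
grip_width: 0.0608
grasp_force: 65.4
```

Request:
{"api": "move_arm", "payload": {"moves": [[[0,0,0.012,0,50],[0,0,0.024,0,50],[0,0,0.034,0,50],[0,0,0.04,0,50],[0,0,0.042,0,50]]]}}

```text
clock: 30.38
eef_pos: [0.5821, 0.236, 0.1305]
tool_rot: [-0.108, 0.994, 0.0, 0.0]
ft_force: [-0.4, -0.4, -2.2]
grip_width: 0.0607
grasp_force: 65.4
```

Request:
{"api": "move_arm", "payload": {"moves": [[[0,0,0,0,50],[0,0,0,0,50],[0,0,0,0,50],[0,0,0,0,50],[0,0,0,0,50]]]}}

```text
clock: 31.0
eef_pos: [0.5819, 0.2359, 0.13]
tool_rot: [-0.108, 0.994, -0.0, -0.0]
ft_force: [0.5, -0.3, -2.3]
grip_width: 0.0605
grasp_force: 65.4
```

```bash
python3 look.py wc
python3 - <<'E'
from h import *
from workcell import vision,monitor
s=vision.camera('side');es,Rs=s['eye'],R.from_quat(s['attitude']).as_matrix()
t=np.radians(12.4);M=np.array([[np.cos(t),-np.sin(t),0],[np.sin(t),np.cos(t),0],[0,0,1]])
a=s['color'].copy()
def proj(P):return w2pix(s,np.array(P)@M.T+[.582,.235,0],es,Rs).round(1)
pl=proj([[x,y,z] for z in(.045,.049) for x,y in((-.097,.087),(.097,.087))]);ol=proj([[x,.095,z] for z in(.149,.152) for x in(-.105,.105)])
print('inner plate front edge',pl.tolist(),'outer lid front edge',ol.tolist())
# colour profile down a column at mid front edge
u=int((pl[0,0]+pl[1,0])/2)
for v in range(int(ol[:,1].min())-6,int(pl[:,1].max())+18,2):print(v,a[v,u].tolist(),a[v,u-40].tolist(),a[v,u+40].tolist())
E
```

```text
31.0 [0.5819 0.2359 0.13  ] yaw 102.4 tilt [-1.e-04 -1.e-04 -1.e+00] [ 0.39  0.53  0.25  1.29 -0.    0.17] [ 0.5  -0.32 -2.26] 0.060462315502408666
inner plate front edge [[315.5, 318.7], [219.0, 314.3], [315.4, 317.1], [218.7, 312.7]] outer lid front edge [[318.5, 277.7], [207.0, 273.4], [318.4, 276.4], [206.8, 272.1]]
266 [161, 15, 7] [159, 16, 12] [162, 16, 11]
268 [160, 16, 10] [160, 15, 10] [160, 13, 7]
270 [165, 41, 32] [159, 122, 104] [160, 15, 9]
272 [162, 101, 85] [160, 14, 8] [176, 108, 91]
274 [172, 16, 9] [107, 7, 4] [162, 78, 65]
276 [106, 10, 6] [100, 12, 9] [164, 15, 9]
278 [101, 10, 5] [143, 58, 31] [101, 9, 6]
280 [83, 52, 43] [210, 143, 77] [101, 7, 6]
282 [95, 86, 70] [207, 141, 76] [110, 86, 70]
284 [103, 92, 75] [206, 140, 75] [111, 100, 82]
286 [104, 93, 76] [205, 139, 73] [112, 101, 83]
288 [105, 94, 77] [199, 134, 72] [112, 100, 83]
290 [106, 95, 78] [198, 134, 71] [113, 101, 83]
292 [110, 99, 82] [190, 130, 72] [110, 98, 80]
294 [111, 100, 81] [143, 111, 77] [111, 99, 81]
296 [111, 98, 82] [111, 99, 81] [111, 100, 82]
298 [112, 100, 82] [111, 99, 81] [112, 100, 82]
300 [111, 100, 82] [111, 100, 81] [111, 99, 81]
302 [110, 99, 81] [111, 99, 81] [112, 101, 82]
304 [111, 100, 81] [111, 99, 81] [111, 100, 82]
306 [112, 101, 82] [111, 100, 82] [112, 100, 81]
308 [112, 100, 82] [110, 99, 80] [111, 100, 82]
310 [112, 100, 82] [110, 99, 80] [111, 100, 82]
312 [109, 98, 80] [111, 99, 80] [109, 99, 80]
314 [111, 100, 80] [129, 102, 83] [110, 99, 80]
316 [132, 105, 84] [93, 8, 7] [111, 100, 81]
318 [93, 9, 5] [92, 8, 5] [124, 87, 70]
320 [214, 192, 159] [94, 10, 7] [89, 7, 4]
322 [224, 208, 174] [92, 8, 7] [90, 9, 5]
324 [224, 208, 174] [97, 8, 6] [97, 7, 4]
326 [223, 209, 173] [101, 11, 7] [102, 8, 7]
328 [224, 210, 174] [100, 12, 8] [104, 11, 10]
330 [222, 212, 178] [96, 9, 7] [99, 7, 4]
332 [154, 139, 113] [186, 121, 65] [101, 8, 8]
334 [149, 134, 109] [194, 130, 69] [96, 8, 4]
```

```bash
python3 -c "
from workcell import job
print(job.job_done())"
```

```text
the job is handed in; nothing more can be done
None
```

The job is handed in at about 31 s: the spreader lies flat in the empty bay, the white inner lid is seated on the tin, and the red outer lid is held level about 10 cm above where it sat.

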